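# Brush out a turned cup and hold it down in the sprung nest

### The arm

A 7-joint arm with a two-finger parallel gripper is mounted at the origin on a cart in front of the work surface, level with it; the furniture and walls round the work are solid. World frame = base frame: x ahead of the robot, y to its left, z up, the work surface at z = 0. Lengths are in m, angles in rad, forces in N, time in s.
With the tool pointing down it reaches from about 0.425 to 0.925 m from the base axis. Payload 6.8 kg.
Tool frame: the origin (TCP) lies on the mounting face of the last link; the fingertips stand 173 mm ahead of it and the grasp point (between the pads) lies 155 mm ahead of it; z points along the fingers, x is the direction in which the jaws open and shut, and the axes are right-handed (so a half turn about z gives the same grasp; the last joint's range is limited). The gripper opens to 85 mm and grips with 20 to 120 N. Pads are 22 mm wide; open, the fingers measure 114 mm over their backs; the gripper's body (76 mm by 85 mm) begins 54 mm behind the grasp point. The pads swing forward as they close: fully open they stand 13 mm farther back than shut.
Start: joints at [-1.386, 0.477, 0.022, 1.555, -0.011, 1.109, -0.083], TCP at [0.195, 0.646, 0.405] pointing down, gripper open.
Joint ranges: [-2.96, 2.96], [-0.34, 2.1], [-1.41, 1.46], [0.24, 2.44], [-1.37, 4.51], [0.17, 1.92], [-2.96, 2.96]. Speed limits (rad/s): [2.39, 2.39, 3.14, 3.14, 3.14, 3.14, 3.14].

### API

Orientations are given as [roll, pitch, yaw] about the fixed x, y, z axes, in that order (R = Rz(yaw) Ry(pitch) Rx(roll)).
In Python, from station import env, vision, job gives the robot as it stands.
- The arm moves only by the tool arm_command, never from a script. Its argument "commands" is a list of rows, each an object with "xyz": the shift along the tool's x, y, z in m, a list of three; "dr": the turn, a rotation vector about the tool's x, y, z in rad, a list of three; "grip": the opening, from 0 (shut) to 1 (fully open). In form: [{"xyz": [dx, dy, dz], "dr": [rx, ry, rz], "grip": grip}, ...]. A call has 1 to 20 rows; each row is the pose to reach, as a shift and turn from the pose commanded when the call began, along the tool's axes at that moment; what a row does not reach only later rows make up. A row lasts 1/8 s, in which the tool goes at most 62.5 mm and 10.7 degrees, less where a joint would pass 70% of its speed; a pose out of reach is approached as far as the arm can. A call with a gripper value outside its range is refused whole. The fingers move at their own pace and stop on an object; "newtons" is the grip in N (left out, the last holds). Time passes only in rows, so rows that repeat a pose let the fingers close. It gives the time, the measured TCP pose, the force and the opening at its end, in the units of the state.
- env.sense(): the state, without advancing time (a new reading comes with each control period).
- vision.grab_frame(name): name is "side" or "top" or "wrist"; returns the picture (420x560x3 uint8, blue, green, red); there is no depth.
- vision.camera_params(name): a dict with "fx", "fy", "cx", "cy" (pixels), "dist_coeffs" ([k1, k2, p1, p2, k3] as OpenCV has them; the pictures are not rectified), "rvec" (rotation vector, rad) and "tvec" (3), from world to camera coordinates, as OpenCV has them. Camera axes: x right, y down, z forward; pixel columns grow to the right and rows downward; lengths in m; the calibration is good to about 2 mm. A picture is of the moment at which its call begins: read the wrist's pose just before it. camera_params takes no time and is no camera call; for the wrist camera it gives the pose at the moment of the call.
- job.hand_in(): hands the job in, once; it reports no verdict.
The state is a dict: "time_s": time; "joint_positions": joint angles; "dq": joint speeds; "effort": joint torques, N m; "ee_pos": TCP position; "tcp_rot": TCP orientation; "contact_force": force on the tool from outside, world axes, zero at the start; "ft_torque": the same for the moment, N m; "grip_width": finger opening in m.
Only numpy, scipy, OpenCV 4.12 (cv2) and the standard library are available. Lean on these libraries where they do the work, as an engineer would, in place of code of your own. Each camera call takes 0.05 s, during which the arm holds its last target.

### The job

Take the bore brush from its stand and scrub inside the metal cup where it stands: down close to the cup's floor, up until the brush tip is near the mouth, and down close to the floor again; then put the brush back in the hole of its stand. Next pick up the cup, set it upright into the blue sprung ring so that its collar sits on the ring, press it down so that the ring sinks about 10 mm (it bottoms at 16 mm, do not drive it onto that stop), and finish while still holding the cup pressed down there. Keep the cup upright and leave the other things on the bench where they are.

Things in the scene. Friction and masses are not known exactly. Their poses are not given: they have to be found in the camera images.
- cup_center (a point): Open-topped turned aluminium cup, 100 mm tall, loose, 0.18 to 0.33 kg, standing on the bench; this point is on its axis, half-way up (50 mm above its underside), z along the axis to the mouth. Barrel 46 mm outside, bore 37 mm, floor 6 mm thick; foot chamfered 4 mm. A collar of 60 mm diameter runs round it from 30 to 37 mm above the underside. Above the collar 63 mm of plain barrel is free to grip; about 80 mm above the underside is a good height.
- cup: The same cup; origin at the centre of its underside.
- brush_center (a point): Round bore brush, 165 mm long, 60 g, loose, standing upright in its stand, bristles down; this point is half-way along its axis, z towards the handle's end. From the tip: stiff bristle head 20 mm in diameter (rigid) 0 to 48 mm, wire stem to 85 mm, green handle 16 mm in diameter from 85 to 165 mm.
- brush_grip (a point): A good place to grip the brush: on the handle's axis, 128 mm above the tip.
- brush_tip (a point): The bristle end of the brush, on its axis.
- brush: The same brush; origin at its tip.
- stand_mouth (a point): Grey block 60 x 60 x 65 mm, fixed to the bench, with one round hole of 27 mm, 55 mm deep, with a 4 mm chamfer, open at the top; this point is the centre of the mouth, on the block's top face 65 mm above the bench. The brush stands on the hole's floor.
- ring_top (a point): Centre of the top face of the blue sprung ring (moves with it), 62 mm above the bench when free. The ring is 80 mm outside, 51 mm inside, 16 mm thick, with three ears on spring posts at 46 mm from the centre; post heads reach 68 mm above the bench. Round grey base 128 mm in diameter, 10 mm thick, fixed. The cup's foot goes down through the ring and its collar then rests on the ring's top, the cup's underside being 30 mm below that face.
- nest_ring (a joint): How far the ring is pressed down, m: 0 free, 0.016 at its stop. It takes about 5 N to start moving (the cup's own weight does not sink it) and 0.8 N more for each mm, so about 13 N at 10 mm.
- probe_post (a point): Top of a fixed upright post (16 mm thick) beside the measuring machine, which carries a hand probe on an arm: together they fill x 0.30 to 0.46 m, y 0.21 to 0.45 m up to 0.39 m above the bench. Between the machine and the work area pass above it (fingertips over 0.43 m) or round it.
- ring_gauge: Bystander: loose steel ring 58 mm in diameter, 18 mm high, at the back.
- marker_black: Bystander: loose black marker pen, 136 mm long, 16 mm thick, lying near the front edge.
- eraser: Bystander: loose white eraser, 17 x 42 x 12 mm, near the front edge.

How it is judged:
On the way, in this order (a step that is already met when the one before it is completed fails the run):
1. the brush tip is down in the cup, less than 40 mm above the cup's underside (horizontal distance between brush_tip and cup_center below 0.02 m and z of brush_tip in the frame of cup_center between -0.06 and -0.01 m and angle between cup_center's own z axis and vertical below 0.15 rad), for 0.1 s.
2. the brush is drawn up until its tip is more than 60 mm above the cup's underside, over the bore (horizontal distance between brush_tip and cup_center below 0.02 m and z of brush_tip in the frame of cup_center above 0.01 m and angle between cup_center's own z axis and vertical below 0.15 rad), for 0.1 s.
3. the brush tip is down in the cup again, less than 40 mm above the cup's underside (all of step 1), for 0.1 s.
4. the brush is back in the hole of its stand and let go (horizontal distance between brush_tip and stand_mouth below 0.012 m and z of brush_tip in the frame of stand_mouth below -0.045 m and contact force between the fingers and brush below 0.1 N), for 0.2 s.
At the end, for the whole second after the job is handed in: The cup sits upright (within 0.08 rad) and centred (6 mm) in the ring with its collar on the ring (3.5 mm), the ring is held 7 to 14.5 mm down and still, the fingers press on the cup with more than 5 N, and the brush stands let go in its stand, its tip at least 45 mm below the mouth (all of step 4 and value of joint nest_ring between 0.007 and 0.0145 m and horizontal distance between cup_center and ring_top below 0.006 m and z of cup_center in the frame of ring_top between 0.0165 and 0.0235 m and angle between cup_center's own z axis and vertical below 0.08 rad and linear speed of cup below 0.01 m/s and contact force between the fingers and cup above 5 N); the arm keeps its last pose, push and grip.
It fails at once if the cup is tipped (angle between cup_center's own z axis and vertical above 0.5 rad).
It fails at once if a bystander is shifted by more than 30 mm (distance of any of ring_gauge, marker_black, eraser from where it was at the start of the episode above 0.03 m).
It also fails if it takes over 72 s, if anything falls off the work surface, if the arm or the gripper's body presses on something with over 40 N, if the wrist force passes 120 N, or if a joint passes its speed limit or range.

## Working session

There is one attempt and no reset: what is moved stays moved. The work goes in short steps, Python scripts to look and compute and a tool call to move; the robot and the scene stay as the last step left them, time stands still between calls to the robot, and variables do not carry over. Pictures are saved under pics/ and viewed, and the job is handed in when it is done.

Besides the shell and the picture viewer there is one more tool, called after ">>>" as name(argument=value, ...) on one line, values as JSON. arm_command: Moves the arm, as the interface text tells. Its arguments: {"type":"object","properties":{"commands":{"type":"array"},"newtons":{"type":"number"}},"required":["commands"]}

```bash
mkdir -p pics; ls
python3 - <<'E'
from station import env,vision,job
import cv2
print(env.sense())
for n in ("side","top","wrist"):
    print(n,vision.camera_params(n))
    cv2.imwrite(f"pics/{n}0.png",vision.grab_frame(n))
E
```

```text
pics
{'time_s': 0.0, 'joint_positions': array([-1.38610622,  0.47780334,  0.02233943,  1.55647993, -0.01149549,
        1.10927613, -0.08312563]), 'dq': array([ 0.00122525,  0.0001893 , -0.00174887, -0.00048578, -0.00137511,
        0.00087577, -0.00286979]), 'effort': array([-2.69956900e-05, -5.96456265e+01,  1.60804544e+00, -2.81197643e+01,
        1.24830566e-02,  9.20785853e-03, -2.09888026e-05]), 'ee_pos': array([0.19473296, 0.6460051 , 0.40371121]), 'tcp_rot': array([3.14145162e+00, 1.83312151e-03, 1.27800405e+00]), 'contact_force': array([-0.43569497,  0.42316464, -0.78301334]), 'ft_torque': array([ 0.03804911, -0.02560363,  0.036745  ]), 'grip_width': 0.08517327684456487}
side {'fx': 409.0329621864585, 'fy': 409.0329621864585, 'cx': 277.5807829478518, 'cy': 198.49499140725922, 'dist_coeffs': array([-0.02009097,  0.        ,  0.        ,  0.        ,  0.        ]), 'rvec': array([ 1.9138746 , -1.79298462,  0.60027006]), 'tvec': array([-0.03151292,  0.61004956,  1.08361118])}
top {'fx': 433.81162270974784, 'fy': 433.81162270974784, 'cx': 276.8585183951604, 'cy': 208.96391916689723, 'dist_coeffs': array([-0.04558664,  0.        ,  0.        ,  0.        ,  0.        ]), 'rvec': array([ 2.12224323, -2.11518865,  0.20969959]), 'tvec': array([0.01985591, 0.63446655, 1.14291326])}
wrist {'fx': 367.55231030843566, 'fy': 367.55231030843566, 'cx': 280.0913271094647, 'cy': 199.68919180746673, 'dist_coeffs': array([-0.07259015,  0.        ,  0.        ,  0.        ,  0.        ]), 'rvec': array([-2.31214887, -1.71794898, -0.26633105]), 'tvec': array([-0.6754611 , -0.04082964,  0.38087512])}
```

View pics/side0.png

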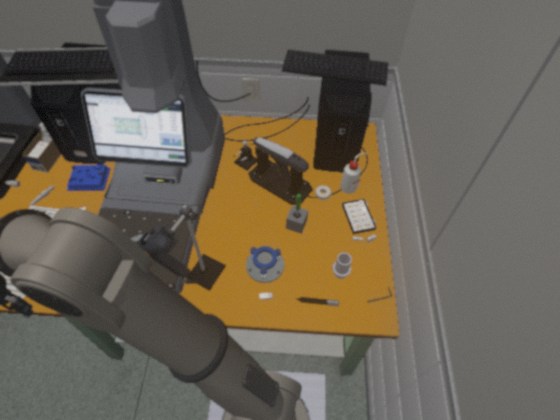

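View pics/top0.png

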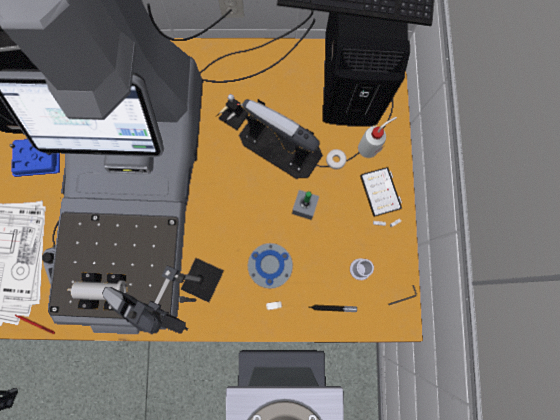

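View pics/wrist0.png

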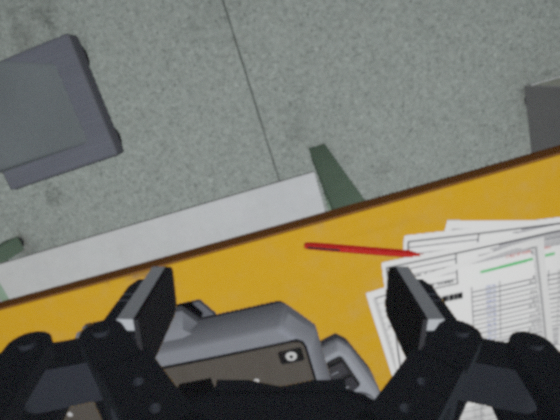

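The top view shows the stand and brush at (306,204), the ring at (270,265), the cup at (362,269), and the marker, eraser and steel ring nearby. The side view shows the same objects. I'll enlarge both for measurement.

```bash
cat > h.py <<'E'
import numpy as np, cv2
from station import env,vision,job
def cam(n):
    c=vision.camera_params(n); K=np.array([[c['fx'],0,c['cx']],[0,c['fy'],c['cy']],[0,0,1]])
    R=cv2.Rodrigues(np.array(c['rvec']))[0]; return K,np.array(c['dist_coeffs']),R,np.array(c['tvec'])
def ray(C,p):
    K,d,R,t=C; u=cv2.undistortPoints(np.array([[p]],float),K,d)[0,0]
    v=R.T@np.array([u[0],u[1],1]); return -R.T@t, v/np.linalg.norm(v)
def onz(C,p,z):
    o,v=ray(C,p); return o+v*(z-o[2])/v[2]
def tri(C1,p1,C2,p2):
    o1,v1=ray(C1,p1);o2,v2=ray(C2,p2)
    s=np.linalg.lstsq(np.array([v1,-v2]).T,o2-o1,rcond=None)[0]
    a=o1+s[0]*v1;b=o2+s[1]*v2; return (a+b)/2,np.linalg.norm(a-b)
def proj(C,X):
    K,d,R,t=C; return cv2.projectPoints(np.array(X,float).reshape(-1,1,3),cv2.Rodrigues(R)[0],t,K,d)[0][:,0]
E
python3 - <<'E'
from h import *
for n,(x0,x1,y0,y1) in dict(top=(240,400,175,315),side=(230,390,175,315)).items():
    im=cv2.imread(f"pics/{n}0.png"); cv2.imwrite(f"pics/{n}0z.png",cv2.resize(im[y0:y1,x0:x1],None,fx=5,fy=4.28,interpolation=cv2.INTER_CUBIC) if 0 else cv2.resize(im[y0:y1-20,x0:x1],None,fx=5,fy=5,interpolation=cv2.INTER_CUBIC))
T=cam("top")
print("cam",-T[2].T@T[3])
for nm,p,z in [("stand",(306,204),.065),("ring",(270,265),.062),("cup",(362,269),.1),("probe",(190,280),0)]: print(nm,onz(T,p,z))
S=cam("side"); print("cam",-S[2].T@S[3])
E
```

```text
cam [0.3993268  0.02281925 1.24467272]
stand [ 0.64823937 -0.05898981  0.065     ]
ring [0.47947883 0.04007293 0.062     ]
cup [ 0.4669841  -0.20207291  0.1       ]
probe [0.44021357 0.26800903 0.        ]
cam [-0.14960965 -0.02727406  1.23460107]
```

View pics/top0z.png

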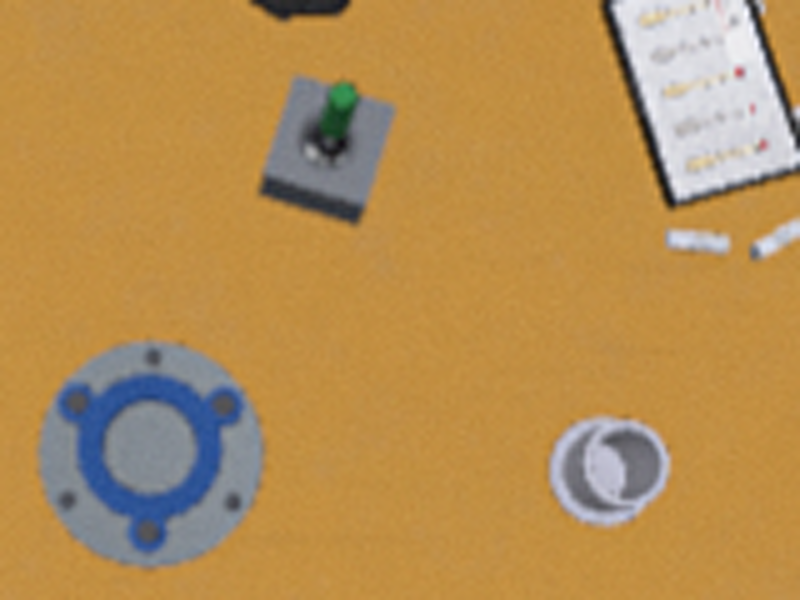

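View pics/side0z.png

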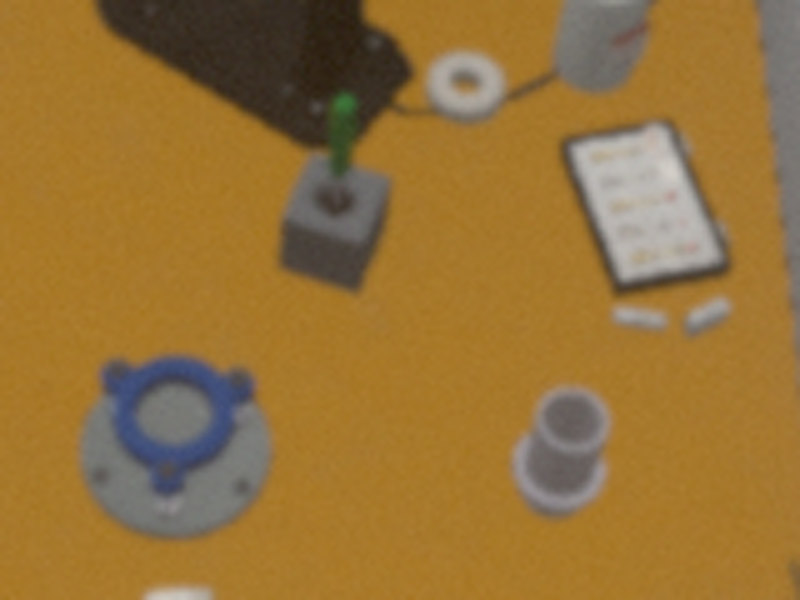

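The top crop shows the ring hole centred near crop (150,447), the cup mouth near (626,463), the green handle end near (344,95), and the stand top, with corners near (297,76), (395,104), (360,207) and (264,180). The side crop agrees. Next I'll measure these with masks.

```bash
cat > m.py <<'E'
from h import *
def up(im,x0,x1,y0,y1,f=5): return cv2.resize(im[y0:y1,x0:x1],None,fx=f,fy=f,interpolation=cv2.INTER_CUBIC)
def full(p,x0,y0,f=5): return ((p[0]+.5)/f-.5+x0,(p[1]+.5)/f-.5+y0)
def blue_hole(im,x0,x1,y0,y1,f=5):
    h=cv2.cvtColor(up(im,x0,x1,y0,y1,f),cv2.COLOR_BGR2HSV)
    m=cv2.inRange(h,(105,130,50),(125,255,255))
    cs,hi=cv2.findContours(m,cv2.RETR_CCOMP,cv2.CHAIN_APPROX_NONE)
    hs=[c for c,k in zip(cs,hi[0]) if k[3]>=0]
    c=max(hs,key=cv2.contourArea); e=cv2.fitEllipse(c); return full(e[0],x0,y0,f),[a/f for a in e[1]],c
E
python3 - <<'E'
from m import *
T=cam("top");S=cam("side")
t=cv2.imread("pics/top0.png");s=cv2.imread("pics/side0.png")
a=blue_hole(t,240,300,235,295);b=blue_hole(s,240,300,235,290)
print("ring top",a[:2],onz(T,a[0],.062),"side",b[:2],onz(S,b[0],.062),tri(T,a[0],S,b[0]))
# green
for n,im,C,bx in(("top",t,T,(290,325,185,215)),("side",s,S,(285,310,185,215))):
    h=cv2.cvtColor(up(im,*bx),cv2.COLOR_BGR2HSV); m=cv2.inRange(h,(45,90,30),(85,255,255))
    ys,xs=np.nonzero(m); print(n,"green",full((xs.min(),ys.min()),bx[0],bx[2]),full((xs.max(),ys.max()),bx[0],bx[2]))
    cs,_=cv2.findContours(m,0,1); r=cv2.minAreaRect(max(cs,key=cv2.contourArea)); print([full(p,bx[0],bx[2]) for p in cv2.boxPoints(r)])
    # non-orange around cup
for n,im,bx in(("top",t,(345,380,255,285)),("side",s,(328,358,248,282))):
    h=cv2.cvtColor(up(im,*bx),cv2.COLOR_BGR2HSV); m=cv2.inRange(h,(0,0,0),(180,95,255))
    cv2.imwrite(f"pics/{n}cup.png",np.hstack([up(im,*bx,10),cv2.cvtColor(cv2.resize(m,None,fx=2,fy=2),cv2.COLOR_GRAY2BGR)]))
E
```

```text
Traceback (most recent call last):
  File "m.py", line 8, in blue_hole
    hs=[c for c,k in zip(cs,hi[0]) if k[3]>=0]
                            ~~^^^
TypeError: 'NoneType' object is not subscriptable
```

```bash
sed -i 's/(105,130,50)/(98,110,40)/' m.py
cat > a.py <<'E'
from m import *
T=cam("top");S=cam("side")
t=cv2.imread("pics/top0.png");s=cv2.imread("pics/side0.png")
a=blue_hole(t,240,300,235,295);b=blue_hole(s,240,300,235,290)
print("ring top",a[:2],onz(T,a[0],.062),"side",b[:2],onz(S,b[0],.062),tri(T,a[0],S,b[0]))
for n,im,C,bx in(("top",t,T,(290,325,185,215)),("side",s,S,(285,310,185,215))):
    h=cv2.cvtColor(up(im,*bx),cv2.COLOR_BGR2HSV); m=cv2.inRange(h,(45,90,30),(85,255,255))
    cs,_=cv2.findContours(m,0,1); r=cv2.minAreaRect(max(cs,key=cv2.contourArea)); print(n,np.round([full(p,bx[0],bx[2]) for p in cv2.boxPoints(r)],2).tolist())
for n,im,bx in(("top",t,(345,380,255,285)),("side",s,(328,358,248,282))):
    h=cv2.cvtColor(up(im,*bx),cv2.COLOR_BGR2HSV); m=cv2.inRange(h,(0,0,0),(180,95,255))
    cv2.imwrite(f"pics/{n}cup.png",np.hstack([up(im,*bx,10),cv2.cvtColor(cv2.resize(m,None,fx=2,fy=2),cv2.COLOR_GRAY2BGR)]))
E
python3 a.py
```

```text
ring top ((269.4963439941406, 264.0603332519531), [19.22872314453125, 19.275778198242186]) [0.48201202 0.04145484 0.062     ] side ((264.37576446533205, 256.8166702270508), [16.013639831542967, 18.010836791992187]) [0.47682286 0.04114444 0.062     ] (array([0.48278371, 0.04171256, 0.05085538]), np.float64(0.00016488899872320914))
top [[302.6000061035156, 200.60000610351562], [306.6700134277344, 190.42999267578125], [311.739990234375, 192.4600067138672], [307.6700134277344, 202.6300048828125]]
side [[294.25, 200.3699951171875], [297.2900085449219, 192.39999389648438], [301.489990234375, 194.0], [298.45001220703125, 201.97000122070312]]
```

View pics/topcup.png

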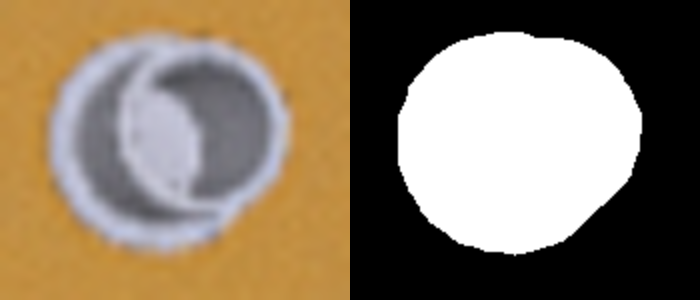

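View pics/sidecup.png

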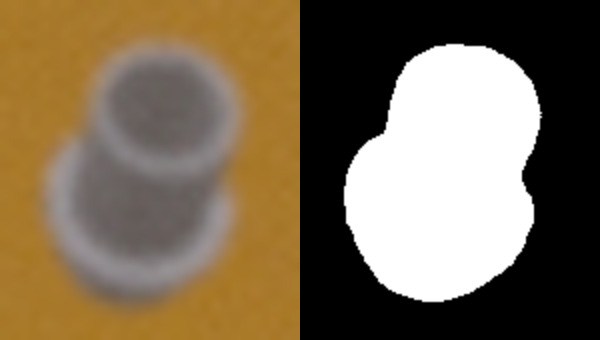

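The cup crops show the mouth rim centred near (364.9,267.2) in the top view and (344.0,258.4) in the side view, with the collar centred near (360.4,268.8) in the top view.

Run:
```python
from m import *
T=cam("top");S=cam("side")
print("cup",onz(T,(364.85,267.15),.1),onz(S,(343.95,258.35),.1),tri(T,(364.85,267.15),S,(343.95,258.35)))
print("collar",onz(T,(360.4,268.8),.037))
print("brush top z.175",onz(T,(308.4,193.7),.175),onz(S,(298.5,195.5),.175),tri(T,(308.4,193.7),S,(298.5,195.5)))
f=lambda p,x0:((p[0]+.5)/5-.5+x0,(p[1]+.5)/5-.5+175)
q=[onz(T,f(p,240),.065) for p in((297,76),(395,104),(360,207),(264,180))]; print("stand top",np.mean(q,0),np.round(q,3).tolist())
q=[onz(S,f(p,230),.065) for p in((315,155),(390,180),(362,241),(288,222))]; print("stand side",np.mean(q,0))
import math
for nm,j in env.sense().items(): pass
```

```text
cup [ 0.47182272 -0.20974933  0.1       ] [ 0.46778444 -0.20899314  0.1       ] (array([ 0.47227869, -0.21083326,  0.09193911]), np.float64(0.0010896802725916188))
collar [ 0.47125492 -0.21001962  0.037     ]
brush top z.175 [ 0.6517113  -0.05771105  0.175     ] [ 0.64627123 -0.05762844  0.175     ] (array([ 0.65413503, -0.05820998,  0.16459186]), np.float64(0.0005701206260592964))
stand top [ 0.65136998 -0.05737185  0.065     ] [[0.689, -0.04, 0.065], [0.673, -0.094, 0.065], [0.614, -0.074, 0.065], [0.629, -0.021, 0.065]]
stand side [ 0.64701457 -0.05938531  0.065     ]
```

Run:
```python
from m import *
T=cam("top");S=cam("side")
print("mon LR",tri(T,(158,150),S,(186,162)), "mon LL", tri(T,(22,153),S,(91,152)),"UR",tri(T,(126,76),S,(184,98)))
t=cv2.imread("pics/top0.png");s=cv2.imread("pics/side0.png")
cv2.imwrite("pics/mz.png",np.hstack([cv2.resize(t[0:330,0:220],None,fx=1.8,fy=1.8),cv2.resize(s[0:330,0:220],None,fx=1.8,fy=1.8)]))
print("scr",proj(T,[[.195,.646,.5],[.38,.33,.39]]))
```

```text
mon LR (array([0.76954376, 0.33420524, 0.16731052]), np.float64(0.002101423251386112)) mon LL (array([0.73954106, 0.64646476, 0.23123632]), np.float64(0.016420901211614432)) UR (array([0.87051906, 0.34189454, 0.36876004]), np.float64(0.028717874681592207))
scr [[-96.81944159 414.39472057]
 [117.85231283 304.13422999]]
```

View pics/mz.png

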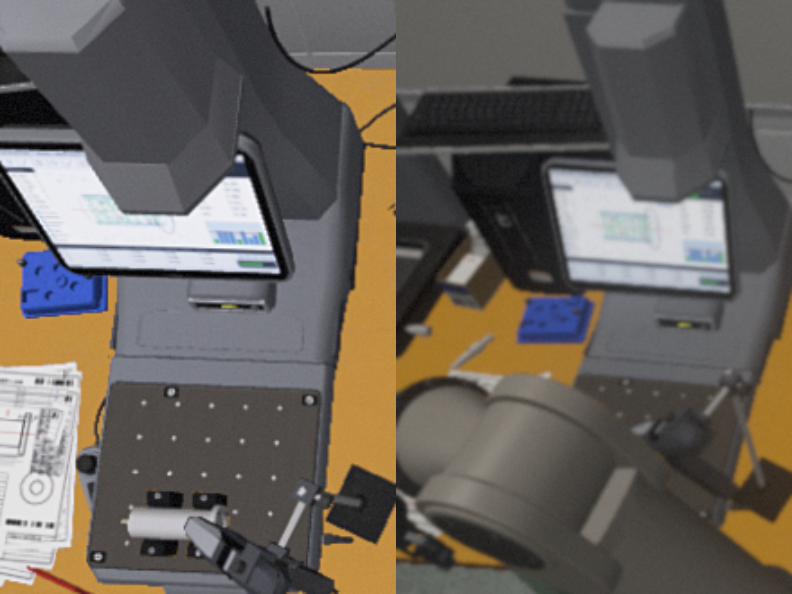

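Run:
```python
from m import *
T=cam("top");S=cam("side")
print("head",tri(T,(100,118),S,((655-396)/1.8,200/1.8)), tri(T,(119,102),S,((707-396)/1.8,185/1.8)))
```

```text
head (array([0.76143378, 0.40859243, 0.39687143]), np.float64(0.02679643419454381)) (array([0.78766844, 0.34266694, 0.41628682]), np.float64(0.011873881206553033))
```

```bash
cat > mv.py <<'E'
from h import *
from scipy.spatial.transform import Rotation as Ro
def shift(wp,yaw,p0=None,yaw0=None):
    s=env.sense(); p=np.array(s['ee_pos']) if p0 is None else np.array(p0); 
    R=Ro.from_euler('xyz',s['tcp_rot'])
    Rt=Ro.from_euler('xyz',[np.pi,0,yaw])
    return np.round(R.inv().apply(np.array(wp)-p),4).tolist(), np.round((R.inv()*Rt).as_rotvec(),4).tolist()
E
python3 - <<'E'
from mv import *
W=cam("wrist"); s=env.sense(); R=Ro.from_euler('xyz',s['tcp_rot']).as_matrix()
print(s['time_s'],"cam in tool",R.T@(-W[2].T@W[3]-s['ee_pos'])); print(np.round(W[2]@R,3))
for w,y in(((.195,.646,.64),1.278),((.34,.40,.64),.9),((.45,.2,.63),.4),((.50,0,.55),0)): print(w,shift(w,y))
E
```

```text
0.15 cam in tool [ 0.00125706 -0.07693962  0.02949662]
[[ 1.     0.    -0.   ]
 [-0.     0.953 -0.304]
 [ 0.     0.304  0.953]]
(0.195, 0.646, 0.64) ([-0.0003, 0.0003, -0.236], [0.0001, 0.0014, 0.0])
(0.34, 0.4, 0.64) ([-0.194, 0.2101, -0.2357], [0.0004, 0.0013, 0.378])
(0.45, 0.2, 0.63) ([-0.3538, 0.3731, -0.2255], [0.0007, 0.0012, 0.878])
(0.5, 0, 0.55) ([-0.5307, 0.4787, -0.1453], [0.001, 0.0011, 1.278])
```

>>> arm_command(commands=[{"xyz": [0, 0, -0.06], "dr": [0, 0, 0], "grip": 1}, {"xyz": [0, 0, -0.12], "dr": [0, 0, 0], "grip": 1}, {"xyz": [0, 0, -0.18], "dr": [0, 0, 0], "grip": 1}, {"xyz": [0, 0, -0.236], "dr": [0, 0, 0], "grip": 1}, {"xyz": [-0.039, 0.042, -0.236], "dr": [0, 0, 0.08], "grip": 1}, {"xyz": [-0.078, 0.084, -0.236], "dr": [0, 0, 0.16], "grip": 1}, {"xyz": [-0.116, 0.126, -0.236], "dr": [0, 0, 0.24], "grip": 1}, {"xyz": [-0.155, 0.168, -0.236], "dr": [0, 0, 0.32], "grip": 1}, {"xyz": [-0.194, 0.21, -0.236], "dr": [0, 0, 0.38], "grip": 1}, {"xyz": [-0.234, 0.251, -0.234], "dr": [0, 0, 0.5], "grip": 1}, {"xyz": [-0.274, 0.292, -0.231], "dr": [0, 0, 0.63], "grip": 1}, {"xyz": [-0.314, 0.333, -0.228], "dr": [0, 0, 0.75], "grip": 1}, {"xyz": [-0.354, 0.373, -0.225], "dr": [0, 0, 0.88], "grip": 1}, {"xyz": [-0.398, 0.4, -0.205], "dr": [0, 0, 0.98], "grip": 1}, {"xyz": [-0.442, 0.426, -0.185], "dr": [0, 0, 1.08], "grip": 1}, {"xyz": [-0.486, 0.452, -0.165], "dr": [0, 0, 1.18], "grip": 1}, {"xyz": [-0.531, 0.479, -0.145], "dr": [0, 0, 1.278], "grip": 1}, {"xyz": [-0.531, 0.479, -0.145], "dr": [0, 0, 1.278], "grip": 1}])

```text
time_s: 2.4
ee_pos: [0.4998, -0.0049, 0.5484]
tcp_rot: [3.14, 0.002, -0.009]
contact_force: [-0.2, 0.4, 0.4]
grip_width: 0.0854
```

Run:
```python
from mv import *
import pickle
W=cam("wrist"); im=vision.grab_frame("wrist"); cv2.imwrite("pics/w1.png",im); pickle.dump(W,open("w1.pkl","wb"))
print(proj(W,[[.48,.041,.062],[.65,-.058,.175],[.65,-.058,.065],[.47,-.21,.1]]))
```

```text
[[263.36190729 110.82641799]
 [428.77293665 218.83868801]
 [396.52640421 188.65631438]
 [258.92129037 306.89565854]]
```

View pics/w1.png

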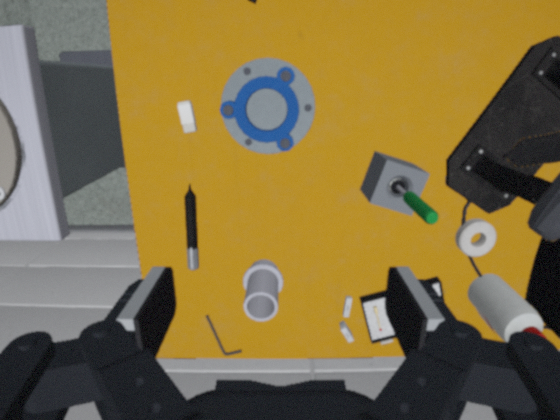

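The wrist view shows the ring at (266,110), the stand hole at (400,186), the handle end at (430,215), and the cup mouth at (261,305).

Run:
```python
from m import *
import pickle
W=pickle.load(open("w1.pkl","rb")); im=cv2.imread("pics/w1.png")
a=blue_hole(im,215,320,55,160); print(a[:2],onz(W,a[0],.062))
z=[up(im,360,440,145,225),up(im,220,300,250,330)]
cv2.imwrite("pics/w1z.png",np.hstack(z))
```

```text
((266.2636291503906, 108.86892700195312), [41.960446166992185, 42.758486938476565]) [0.48357538 0.04329984 0.062     ]
```

View pics/w1z.png

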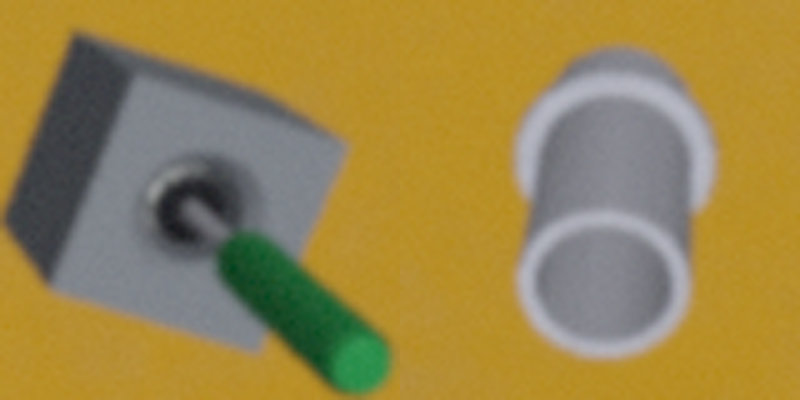

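The crop shows the handle end at (360,362), the stand top corners at (134,72), (348,147), (262,352) and (50,288), the hole centre at (202,207), and the cup mouth at (204,283) in its half.

Run:
```python
from m import *
import pickle
W=pickle.load(open("w1.pkl","rb")); T=cam("top")
b=full((360,362),360,145);c=full((204,283),220,250)
print("brush",onz(W,b,.175),"tri top",tri(W,b,T,(308.4,193.7)))
print("cup",onz(W,c,.1),tri(W,c,T,(364.85,267.15)))
q=[onz(W,full(p,360,145),.065) for p in((134,72),(348,147),(262,352),(50,288))];print("stand",np.mean(q,0),np.linalg.norm(q[0]-q[1]),np.linalg.norm(q[1]-q[2]))
print("hole",onz(W,full((202,207),360,145),.065))
print("ringtri",tri(W,(266.26,108.87),T,(269.5,264.06)))
```

```text
brush [ 0.65268933 -0.05604814  0.175     ] tri top (array([ 0.65305148, -0.05744025,  0.17243931]), np.float64(0.0017186831026456593))
cup [ 0.47199786 -0.20892389  0.1       ] (array([ 0.4719036 , -0.2100882 ,  0.09829084]), np.float64(5.6852065384766615e-05))
stand [ 0.65369729 -0.05708955  0.065     ] 0.06046564418111967 0.0582894334497672
hole [ 0.65423762 -0.05446263  0.065     ]
ringtri (array([0.48305145, 0.0419306 , 0.04481335]), np.float64(0.0005395098738268922))
```

Run:
```python
from mv import *
s=env.sense(); print(s['time_s'],s['ee_pos'],s['tcp_rot'],s['contact_force'])
for w in((.6525,-.057,.42),(.6525,-.057,.293)): print(shift(w,0))
```

```text
2.45 [ 0.4999418  -0.00211897  0.54907247] [ 3.14121825e+00  1.51317149e-03 -3.86372890e-03] [-0.45023425  1.16285308 -0.02412694]
([0.153, 0.0542, 0.1289], [0.0004, 0.0015, -0.0039])
([0.1532, 0.0542, 0.2559], [0.0004, 0.0015, -0.0039])
```

>>> arm_command(commands=[{"xyz": [0.05, 0.019, 0.03], "dr": [0, 0, 0], "grip": 1}, {"xyz": [0.1, 0.038, 0.06], "dr": [0, 0, 0], "grip": 1}, {"xyz": [0.1525, 0.057, 0.09], "dr": [0, 0, 0], "grip": 1}, {"xyz": [0.1525, 0.057, 0.13], "dr": [0, 0, 0], "grip": 0.7}, {"xyz": [0.1525, 0.057, 0.13], "dr": [0, 0, 0], "grip": 0.7}, {"xyz": [0.1525, 0.057, 0.13], "dr": [0, 0, 0], "grip": 0.7}])

```text
time_s: 3.2
ee_pos: [0.6529, -0.0563, 0.4214]
tcp_rot: [-3.141, -0.002, 0.002]
contact_force: [-0.0, -0.3, -0.3]
grip_width: 0.06
```

Run:
```python
from mv import *
s=env.sense(); print(s['time_s'],s['ee_pos'],s['tcp_rot'],s['contact_force'])
W=cam("wrist"); im=vision.grab_frame("wrist"); cv2.imwrite("pics/w2.png",im)
for z in(.155,.173): 
  print("tcp axis",proj(W,[s['ee_pos']+Ro.from_euler('xyz',s['tcp_rot']).apply([0,0,z])]))
print(proj(W,[[.6525,-.057,.175]]))
```

```text
3.2 [ 0.65289432 -0.05630401  0.42139605] [-3.14073875e+00 -1.71717055e-03  1.78906580e-03] [-0.01581364 -0.28696869 -0.25200494]
tcp axis [[276.71638708 293.90525824]]
tcp axis [[277.06465793 271.54278819]]
[[276.66027057 215.68967423]]
```

View pics/w2.png

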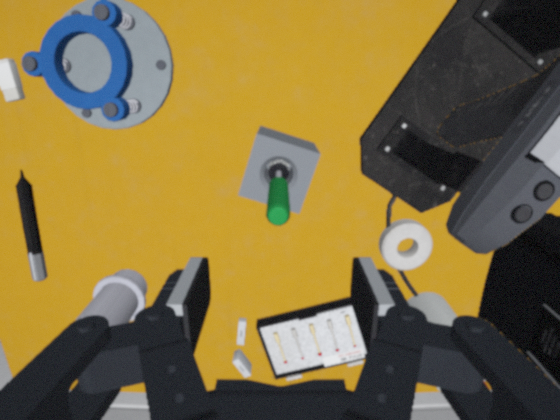

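The handle end appears at (278,214), within 2 px of the prediction, so the arm can descend straight down.

>>> arm_command(commands=[{"xyz": [0, 0, 0.045], "dr": [0, 0, 0], "grip": 0.7}, {"xyz": [0, 0, 0.09], "dr": [0, 0, 0], "grip": 0.7}, {"xyz": [0, 0, 0.128], "dr": [0, 0, 0], "grip": 0.7}, {"xyz": [0, 0, 0.128], "dr": [0, 0, 0], "grip": 0.7}, {"xyz": [0, 0, 0.128], "dr": [0, 0, 0], "grip": 0.3}, {"xyz": [0, 0, 0.128], "dr": [0, 0, 0], "grip": 0}, {"xyz": [0, 0, 0.128], "dr": [0, 0, 0], "grip": 0}, {"xyz": [0, 0, 0.128], "dr": [0, 0, 0], "grip": 0}, {"xyz": [0, 0, 0.128], "dr": [0, 0, 0], "grip": 0}], newtons=40)

```text
time_s: 4.38
ee_pos: [0.653, -0.0578, 0.2939]
tcp_rot: [-3.141, -0.002, -0.0]
contact_force: [-2.9, 0.7, 8.1]
grip_width: 0.0153
```

>>> arm_command(commands=[{"xyz": [0, 0, -0.03], "dr": [0, 0, 0], "grip": 0}, {"xyz": [0, 0, -0.07], "dr": [0, 0, 0], "grip": 0}, {"xyz": [0, 0, -0.12], "dr": [0, 0, 0], "grip": 0}, {"xyz": [0, 0, -0.16], "dr": [0, 0, 0], "grip": 0}, {"xyz": [-0.04, 0.034, -0.16], "dr": [0, 0, 0], "grip": 0}, {"xyz": [-0.08, 0.068, -0.16], "dr": [0, 0, 0], "grip": 0}, {"xyz": [-0.12, 0.102, -0.16], "dr": [0, 0, 0], "grip": 0}, {"xyz": [-0.16, 0.136, -0.16], "dr": [0, 0, 0], "grip": 0}, {"xyz": [-0.181, 0.152, -0.16], "dr": [0, 0, 0], "grip": 0}, {"xyz": [-0.181, 0.152, -0.16], "dr": [0, 0, 0], "grip": 0}, {"xyz": [-0.181, 0.152, -0.16], "dr": [0, 0, 0], "grip": 0}])

```text
time_s: 5.75
ee_pos: [0.4728, -0.2083, 0.452]
tcp_rot: [-3.141, -0.001, 0.002]
contact_force: [0.6, 0.3, -0.8]
grip_width: 0.0149
```

Run:
```python
from mv import *
from m import up
s=env.sense(); print(s['time_s'],s['ee_pos'],s['tcp_rot'],s['contact_force'],s['grip_width'])
a=vision.grab_frame("side");t=vision.grab_frame("top")
P=s['ee_pos']
for n,im in(("side",a),("top",t)):
    C=cam(n); X=[P+np.array([0,0,-.284]),P+np.array([0,0,-.236]),P+np.array([0,0,-.199])]; print(n,proj(C,X).round(1).tolist())
u,v=proj(cam("side"),[P+np.array([0,0,-.25])])[0].astype(int);u2,v2=proj(cam("top"),[P+np.array([0,0,-.25])])[0].astype(int)
print(u,v,u2,v2)
cv2.imwrite("pics/s3.png",np.hstack([up(a,u-40,u+40,v-50,v+50),up(t,u2-40,u2+40,v2-50,v2+50)]))
```

```text
5.75 [ 0.47280324 -0.20825419  0.45199208] [-3.14132906e+00 -1.07694252e-03  1.96066615e-03] [ 0.58871042  0.27882297 -0.79776492] 0.014949033373605135
side [[346.9, 246.1], [349.3, 237.8], [351.3, 231.0]]
top [[369.7, 265.0], [374.0, 263.6], [377.6, 262.5]]
348 240 372 264
```

View pics/s3.png

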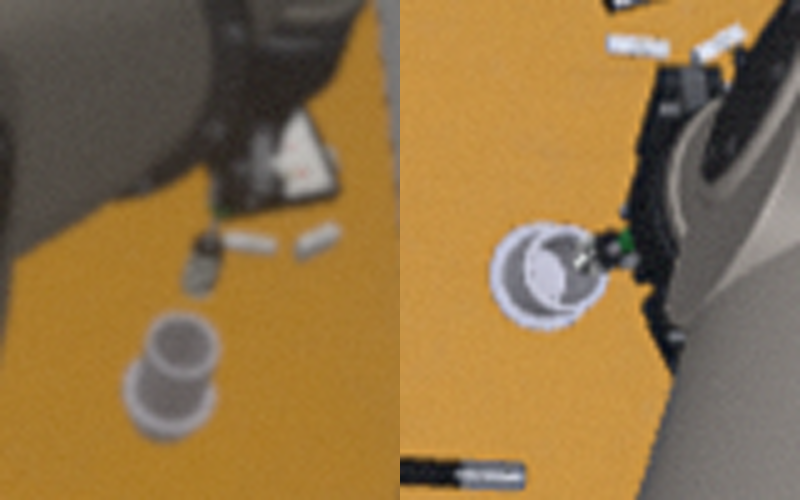

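The brush tip shows in the top view at about (369,265.5), against a predicted (369.7,265), and sits over the mouth at (365,267). Scrubbing now.

>>> arm_command(commands=[{"xyz": [-0.001, 0.001, 0.03], "dr": [0, 0, 0], "grip": 0}, {"xyz": [-0.001, 0.001, 0.06], "dr": [0, 0, 0], "grip": 0}, {"xyz": [-0.001, 0.001, 0.09], "dr": [0, 0, 0], "grip": 0}, {"xyz": [-0.001, 0.001, 0.12], "dr": [0, 0, 0], "grip": 0}, {"xyz": [-0.001, 0.001, 0.146], "dr": [0, 0, 0], "grip": 0}, {"xyz": [-0.001, 0.001, 0.146], "dr": [0, 0, 0], "grip": 0}, {"xyz": [-0.001, 0.001, 0.146], "dr": [0, 0, 0], "grip": 0}])

```text
time_s: 6.72
ee_pos: [0.4715, -0.2103, 0.3063]
tcp_rot: [3.141, -0.001, 0.001]
contact_force: [0.2, 0.1, 0.2]
grip_width: 0.0151
```

Run:
```python
from mv import *
from m import up
s=env.sense(); print(s['time_s'],s['ee_pos'],s['tcp_rot'],s['contact_force'],s['grip_width'])
a=vision.grab_frame("side")
cv2.imwrite("pics/s4.png",up(a,300,390,210,300))
```

```text
6.725 [ 0.47149301 -0.21026642  0.30633669] [ 3.14104125e+00 -7.17901546e-04  7.95238185e-04] [0.1677613  0.09410657 0.23059091] 0.015058825345831967
```

View pics/s4.png

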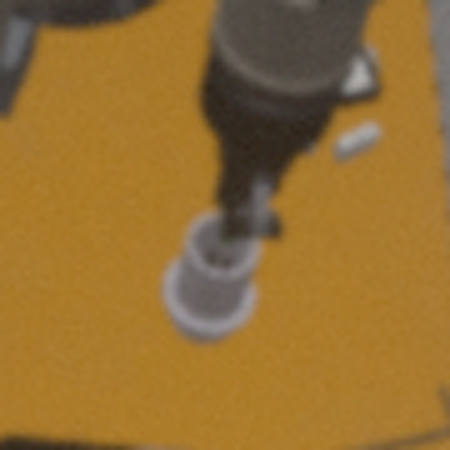

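The brush stem is inside the bore, the cup is upright at crop (215,270), and there is no contact force.

>>> arm_command(commands=[{"xyz": [0, 0, -0.03], "dr": [0, 0, 0], "grip": 0}, {"xyz": [0, 0, -0.06], "dr": [0, 0, 0], "grip": 0}, {"xyz": [0, 0, -0.06], "dr": [0, 0, 0], "grip": 0}, {"xyz": [0, 0, -0.06], "dr": [0, 0, 0], "grip": 0}, {"xyz": [0, 0, -0.06], "dr": [0, 0, 0], "grip": 0}, {"xyz": [0, 0, -0.03], "dr": [0, 0, 0], "grip": 0}, {"xyz": [0, 0, 0.001], "dr": [0, 0, 0], "grip": 0}, {"xyz": [0, 0, 0.001], "dr": [0, 0, 0], "grip": 0}, {"xyz": [0, 0, 0.001], "dr": [0, 0, 0], "grip": 0}, {"xyz": [0, 0, 0.001], "dr": [0, 0, 0], "grip": 0}, {"xyz": [0, 0, -0.04], "dr": [0, 0, 0], "grip": 0}, {"xyz": [0, 0, -0.09], "dr": [0, 0, 0], "grip": 0}, {"xyz": [0, 0, -0.146], "dr": [0, 0, 0], "grip": 0}, {"xyz": [0, 0, -0.146], "dr": [0, 0, 0], "grip": 0}])

```text
time_s: 8.52
ee_pos: [0.4715, -0.2117, 0.4566]
tcp_rot: [3.141, -0.01, -0.0]
contact_force: [-0.4, -0.1, -1.9]
grip_width: 0.0151
```

Run:
```python
from mv import *
s=env.sense(); print(s['time_s'],s['ee_pos'],s['tcp_rot'],s['contact_force'],s['grip_width'])
print(shift((.653,-.0575,.452),0))
```

```text
8.525 [ 0.47148194 -0.21171939  0.45657486] [ 3.14078727e+00 -9.87225279e-03 -3.86526794e-04] [-0.36156749 -0.05215705 -1.8585371 ] 0.015104678968779298
([0.1814, -0.1543, 0.0062], [0.0008, -0.0099, -0.0004])
```

>>> arm_command(commands=[{"xyz": [0.04, -0.034, 0], "dr": [0, 0, 0], "grip": 0}, {"xyz": [0.08, -0.068, 0], "dr": [0, 0, 0], "grip": 0}, {"xyz": [0.12, -0.102, 0], "dr": [0, 0, 0], "grip": 0}, {"xyz": [0.16, -0.136, 0], "dr": [0, 0, 0], "grip": 0}, {"xyz": [0.182, -0.153, 0], "dr": [0, 0, 0], "grip": 0}, {"xyz": [0.182, -0.153, 0.04], "dr": [0, 0, 0], "grip": 0}, {"xyz": [0.182, -0.153, 0.07], "dr": [0, 0, 0], "grip": 0}, {"xyz": [0.182, -0.153, 0.07], "dr": [0, 0, 0], "grip": 0}, {"xyz": [0.182, -0.153, 0.07], "dr": [0, 0, 0], "grip": 0}])

```text
time_s: 9.65
ee_pos: [0.653, -0.0577, 0.3828]
tcp_rot: [3.141, -0.001, -0.0]
contact_force: [0.3, 0.1, -0.5]
grip_width: 0.0147
```

Run:
```python
from mv import *
from m import up
s=env.sense(); print(s['time_s'],s['ee_pos'],s['tcp_rot'],s['contact_force'],s['grip_width'])
P=s['ee_pos']; a=vision.grab_frame("side");t=vision.grab_frame("top");w=vision.grab_frame("wrist"); cv2.imwrite("pics/w5.png",w)
X=[P+np.array([0,0,-.284]),[.653,-.0572,.065]]
o=[]
for n,im in(("side",a),("top",t)):
    q=proj(cam(n),X); print(n,q.round(1).tolist()); u,v=q[1].astype(int); o.append(up(im,u-40,u+40,v-50,v+50)); print(u-40,v-50)
cv2.imwrite("pics/s5.png",np.hstack(o)); print(proj(cam("wrist"),X))
```

```text
9.65 [ 0.65295388 -0.05769793  0.382799  ] [ 3.14143126e+00 -1.34438414e-03 -4.13026227e-04] [ 0.30315604  0.069241   -0.53091491] 0.014684188917578375
side [[297.4, 207.4], [296.8, 213.0]]
256 162
top [[306.3, 199.7], [305.3, 202.3]]
265 152
[[277.14700397 196.4472927 ]
 [277.40687534 183.58756409]]
```

View pics/s5.png

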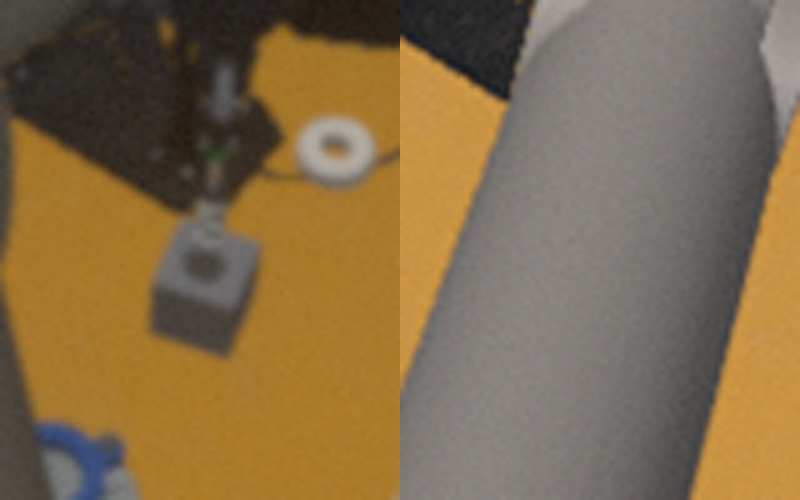

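View pics/w5.png

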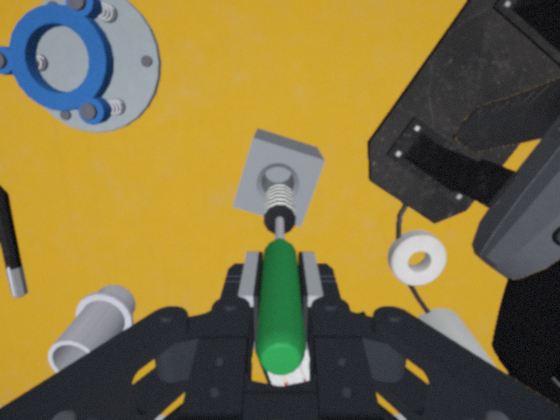

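In the wrist view the brush head at (279,200) lines up with the hole at (277,183). Inserting it gently.

>>> arm_command(commands=[{"xyz": [0, 0, 0.025], "dr": [0, 0, 0], "grip": 0}, {"xyz": [0, 0, 0.045], "dr": [0, 0, 0], "grip": 0}, {"xyz": [0, 0, 0.06], "dr": [0, 0, 0], "grip": 0}, {"xyz": [0, 0, 0.075], "dr": [0, 0, 0], "grip": 0}, {"xyz": [0, 0, 0.087], "dr": [0, 0, 0], "grip": 0}, {"xyz": [0, 0, 0.087], "dr": [0, 0, 0], "grip": 0}, {"xyz": [0, 0, 0.087], "dr": [0, 0, 0], "grip": 0}])

```text
time_s: 10.68
ee_pos: [0.6527, -0.0574, 0.2947]
tcp_rot: [3.142, -0.0, -0.0]
contact_force: [0.5, -0.2, 0.4]
grip_width: 0.0149
```

>>> arm_command(commands=[{"xyz": [0, 0, 0], "dr": [0, 0, 0], "grip": 0.3}, {"xyz": [0, 0, 0], "dr": [0, 0, 0], "grip": 0.7}, {"xyz": [0, 0, 0], "dr": [0, 0, 0], "grip": 0.7}, {"xyz": [0, 0, 0], "dr": [0, 0, 0], "grip": 0.7}, {"xyz": [0, 0, 0], "dr": [0, 0, 0], "grip": 0.7}, {"xyz": [0, 0, -0.03], "dr": [0, 0, 0], "grip": 0.7}, {"xyz": [0, 0, -0.08], "dr": [0, 0, 0], "grip": 0.7}, {"xyz": [0, 0, -0.13], "dr": [0, 0, 0], "grip": 0.7}, {"xyz": [0, 0, -0.13], "dr": [0, 0, 0], "grip": 1}])

```text
time_s: 11.8
ee_pos: [0.6536, -0.0583, 0.4293]
tcp_rot: [-3.142, -0.008, -0.0]
contact_force: [-0.1, 0.3, -0.3]
grip_width: 0.0758
```

Run:
```python
from mv import *
s=env.sense(); print(s['time_s'],s['ee_pos'],s['tcp_rot'],s['contact_force'],s['grip_width'])
w=vision.grab_frame("wrist"); cv2.imwrite("pics/w6.png",w); print(proj(cam("wrist"),[[.653,-.057,.175]]))
```

```text
11.8 [ 0.65362923 -0.05832916  0.4293266 ] [-3.14155281e+00 -8.11958004e-03 -3.88292323e-04] [-0.12187503  0.29172407 -0.2956941 ] 0.07581217309634788
[[276.57786654 210.55919194]]
```

View pics/w6.png

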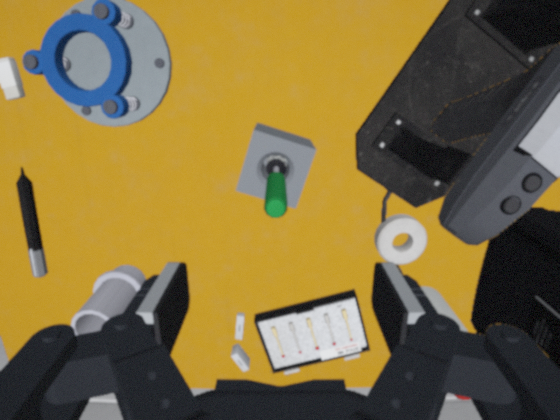

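The brush stands back in its stand, with the handle end at (276,209) as predicted. Next, above the cup.

>>> arm_command(commands=[{"xyz": [-0.04, 0.034, 0], "dr": [0, 0, 0], "grip": 1}, {"xyz": [-0.08, 0.068, 0], "dr": [0, 0, 0], "grip": 1}, {"xyz": [-0.12, 0.102, 0], "dr": [0, 0, 0], "grip": 1}, {"xyz": [-0.16, 0.136, 0], "dr": [0, 0, 0], "grip": 1}, {"xyz": [-0.181, 0.152, 0], "dr": [0, 0, 0], "grip": 1}, {"xyz": [-0.181, 0.152, 0.03], "dr": [0, 0, 0], "grip": 1}, {"xyz": [-0.181, 0.152, 0.06], "dr": [0, 0, 0], "grip": 1}, {"xyz": [-0.181, 0.152, 0.06], "dr": [0, 0, 0], "grip": 1}, {"xyz": [-0.181, 0.152, 0.06], "dr": [0, 0, 0], "grip": 1}])

```text
time_s: 12.98
ee_pos: [0.4722, -0.2092, 0.3652]
tcp_rot: [3.141, -0.0, 0.001]
contact_force: [0.5, -0.6, 0.9]
grip_width: 0.0855
```

Run:
```python
from mv import *
s=env.sense(); print(s['time_s'],s['ee_pos'],s['tcp_rot'],s['contact_force'],s['grip_width'])
W=cam("wrist");w=vision.grab_frame("wrist"); cv2.imwrite("pics/w7.png",w); print(proj(W,[[.4718,-.2093,.1]]))
import pickle; pickle.dump(W,open("w7.pkl","wb"))
```

```text
12.975 [ 0.47219458 -0.20924365  0.36516174] [ 3.14118974e+00 -8.78888973e-05  5.26003441e-04] [ 0.48762798 -0.5925907   0.92519996] 0.08554768043570136
[[277.51347652 204.74063621]]
```

View pics/w7.png

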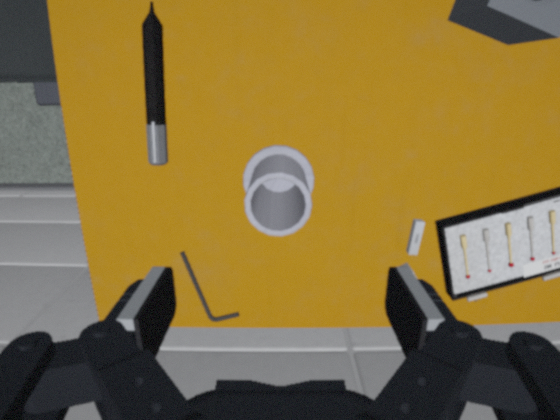

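The cup mouth is centred at (278.5,205), against a predicted (277.5,204.7). Descending and gripping.

>>> arm_command(commands=[{"xyz": [0.0005, 0, 0.045], "dr": [0, 0, 0], "grip": 1}, {"xyz": [0.0005, 0, 0.09], "dr": [0, 0, 0], "grip": 1}, {"xyz": [0.0005, 0, 0.13], "dr": [0, 0, 0], "grip": 1}, {"xyz": [0.0005, 0, 0.13], "dr": [0, 0, 0], "grip": 1}, {"xyz": [0.0005, 0, 0.13], "dr": [0, 0, 0], "grip": 0.6}, {"xyz": [0.0005, 0, 0.13], "dr": [0, 0, 0], "grip": 0.5}, {"xyz": [0.0005, 0, 0.13], "dr": [0, 0, 0], "grip": 0.3}, {"xyz": [0.0005, 0, 0.13], "dr": [0, 0, 0], "grip": 0.2}, {"xyz": [0.0005, 0, 0.13], "dr": [0, 0, 0], "grip": 0}, {"xyz": [0.0005, 0, 0.13], "dr": [0, 0, 0], "grip": 0}], newtons=70)

```text
time_s: 14.28
ee_pos: [0.4727, -0.2099, 0.2368]
tcp_rot: [-3.142, -0.003, -0.0]
contact_force: [-2.4, 0.3, 11.0]
grip_width: 0.0449
```

>>> arm_command(commands=[{"xyz": [0, 0, -0.02], "dr": [0, 0, 0], "grip": 0}, {"xyz": [0, 0, -0.06], "dr": [0, 0, 0], "grip": 0}, {"xyz": [0, 0, -0.1], "dr": [0, 0, 0], "grip": 0}, {"xyz": [0, 0, -0.123], "dr": [0, 0, 0], "grip": 0}, {"xyz": [0.003, -0.04, -0.123], "dr": [0, 0, 0], "grip": 0}, {"xyz": [0.006, -0.08, -0.123], "dr": [0, 0, 0], "grip": 0}, {"xyz": [0.0105, -0.12, -0.123], "dr": [0, 0, 0], "grip": 0}, {"xyz": [0.0105, -0.14, -0.123], "dr": [0, 0, 0], "grip": 0}, {"xyz": [0.0105, -0.14, -0.123], "dr": [0, 0, 0], "grip": 0}, {"xyz": [0.0105, -0.14, -0.123], "dr": [0, 0, 0], "grip": 0}, {"xyz": [0.0105, -0.14, -0.123], "dr": [0, 0, 0], "grip": 0}])

```text
time_s: 15.65
ee_pos: [0.4825, -0.0706, 0.3579]
tcp_rot: [3.141, -0.0, -0.002]
contact_force: [-0.3, -1.0, -1.8]
grip_width: 0.0454
```

Run:
```python
from m import *
from mv import *
s=env.sense(); print(s['time_s'],s['ee_pos'],s['tcp_rot'],s['contact_force'],s['grip_width'])
W=cam("wrist");w=vision.grab_frame("wrist"); cv2.imwrite("pics/w8.png",w)
t=vision.grab_frame("side");cv2.imwrite("pics/s8.png",up(t,220,380,190,310))
u,v=proj(W,[[.483,.0428,.062]])[0]; print(u,v); u,v=int(u),int(v)
a=blue_hole(w,max(0,u-110),u+110,max(0,v-100),v+90,3); print(a[:2],onz(W,a[0],.062))
print("cup mouth pred",proj(W,[s['ee_pos']-np.array([0,0,.1368])]))
```

```text
15.65 [ 0.48248177 -0.07062882  0.35794029] [ 3.14140932e+00 -4.24378111e-04 -2.09193843e-03] [-0.31127092 -0.96702239 -1.83137901] 0.04542861290471973
278.33931698445315 30.186873660926494
((208.97486877441406, 29.382962544759113), [18.966534932454426, 20.369856516520183]) [0.43624948 0.04372707 0.062     ]
cup mouth pred [[276.19316973 322.33302679]]
```

View pics/w8.png

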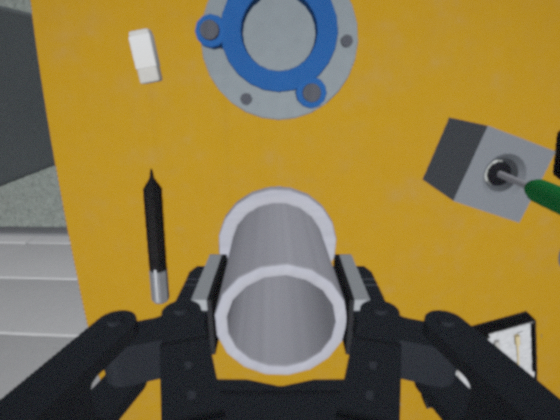

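View pics/s8.png

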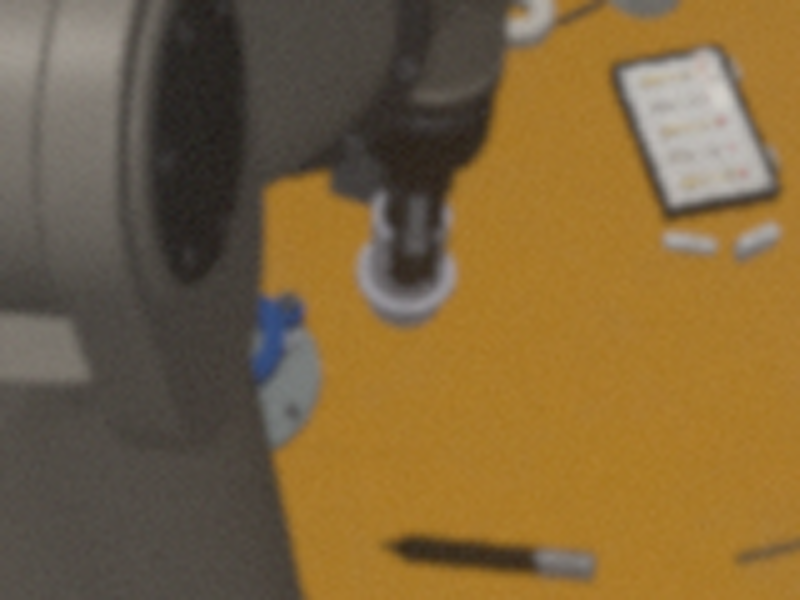

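The wrist view shows the held cup's mouth at (281.5,320). The ring hole, near (279,32), is clipped at the top edge, so I'll back off 4 cm to see it whole.

>>> arm_command(commands=[{"xyz": [0, 0.04, 0], "dr": [0, 0, 0], "grip": 0}, {"xyz": [0, 0.04, 0], "dr": [0, 0, 0], "grip": 0}, {"xyz": [0, 0.04, 0], "dr": [0, 0, 0], "grip": 0}, {"xyz": [0, 0.04, 0], "dr": [0, 0, 0], "grip": 0}])

```text
time_s: 16.25
ee_pos: [0.4827, -0.1087, 0.3576]
tcp_rot: [-3.141, 0.0, 0.001]
contact_force: [1.2, -0.1, -1.9]
grip_width: 0.045
```

Run:
```python
from m import *
from mv import *
s=env.sense(); print(s['time_s'],s['ee_pos'],s['tcp_rot'],s['contact_force'],s['grip_width'])
W=cam("wrist");w=vision.grab_frame("wrist"); cv2.imwrite("pics/w9.png",w)
import pickle; pickle.dump((W,s['ee_pos']),open("w9.pkl","wb"))
u,v=proj(W,[[.483,.0428,.062]])[0]; print(u,v)
for z in (.0,): pass
```

```text
16.25 [ 0.48274845 -0.10873443  0.3575668 ] [-3.14124358e+00  2.65275067e-04  9.05072444e-04] [ 1.24208823 -0.10881891 -1.89745104] 0.04499846471991906
278.77415350787993 -31.351885182205137
```

View pics/w9.png

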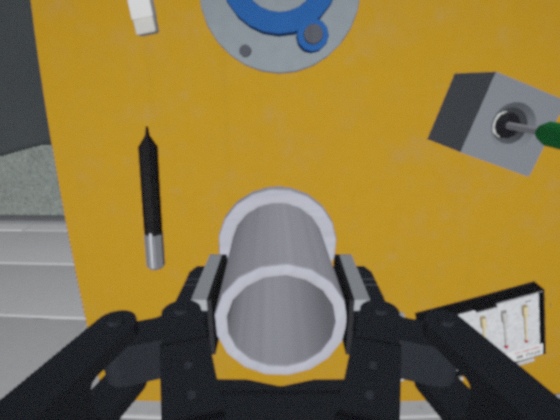

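That was the wrong direction. Moving toward +y instead.

>>> arm_command(commands=[{"xyz": [0, -0.04, 0], "dr": [0, 0, 0], "grip": 0}, {"xyz": [0, -0.074, 0], "dr": [0, 0, 0], "grip": 0}, {"xyz": [0, -0.074, 0], "dr": [0, 0, 0], "grip": 0}, {"xyz": [0, -0.074, 0], "dr": [0, 0, 0], "grip": 0}, {"xyz": [0, -0.074, 0], "dr": [0, 0, 0], "grip": 0}])

```text
time_s: 16.92
ee_pos: [0.4826, -0.0362, 0.3578]
tcp_rot: [3.141, -0.0, -0.001]
contact_force: [-0.3, -0.4, -1.4]
grip_width: 0.0451
```

Run:
```python
from m import *
from mv import *
s=env.sense(); print(s['time_s'],s['ee_pos'],s['tcp_rot'],s['contact_force'],s['grip_width'])
W=cam("wrist");w=vision.grab_frame("wrist"); cv2.imwrite("pics/w10.png",w)
import pickle; pickle.dump((W,s['ee_pos']),open("w10.pkl","wb"))
u,v=proj(W,[[.483,.0428,.062]])[0]; print(u,v)
u,v=int(u),int(v)
a=blue_hole(w,u-90,u+90,max(0,v-80),v+90,3); print(a[:2],onz(W,a[0],.062))
m=up(w,200,360,250,385,5)
cv2.imwrite("pics/w10z.png",m[:600])
```

```text
16.925 [ 0.4825739  -0.03622497  0.35775312] [ 3.14136073e+00 -1.19153186e-04 -1.42847591e-03] [-0.3298354  -0.4309156  -1.40957831] 0.04507660348165284
278.5730613867719 82.90049235888556
((278.88853963216144, 82.75841267903645), [71.94310506184895, 74.18552652994792]) [0.48321952 0.04289509 0.062     ]
```

View pics/w10.png

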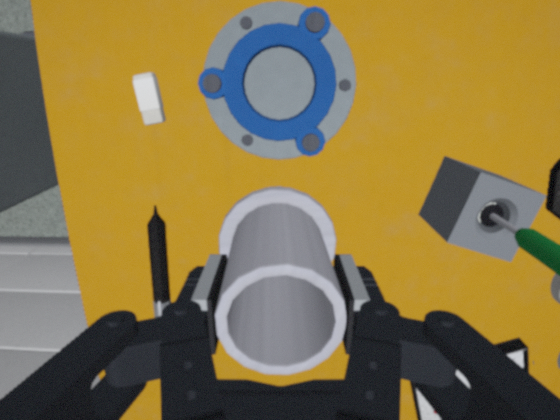

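View pics/w10z.png

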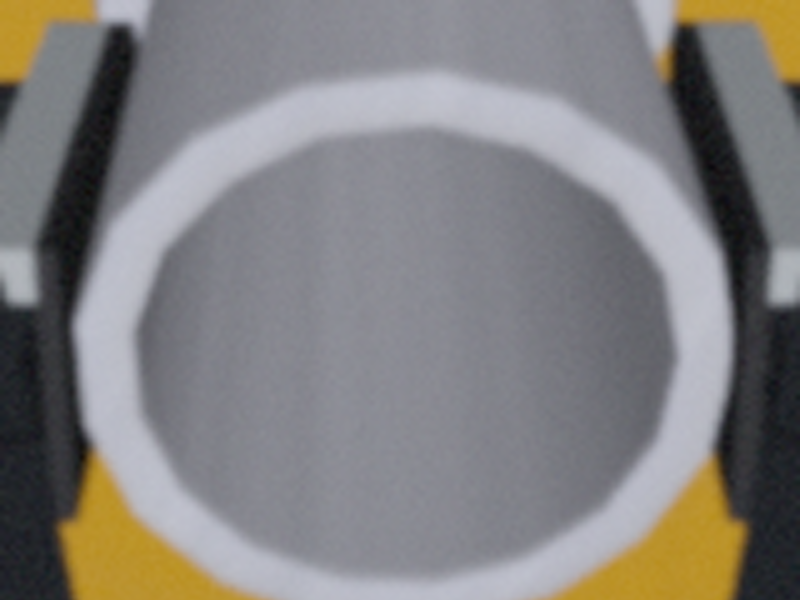

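The ring hole is at (278.9,82.8) and the held cup's mouth at about (280.7,317.7). Both come from the same picture, so I can compare them directly.

Run:
```python
from m import *
import pickle
W,P=pickle.load(open("w10.pkl","rb"))
a=onz(W,(280.7,317.7),P[2]-.1368); r=onz(W,(278.89,82.76),.062)
print("cup",a,"off",a-P,"ring",r,"rel",r-a)
# cup mouth boundaries by predicted circle about candidate, collar
th=np.linspace(0,2*np.pi,73)
for c in (P[:2],a[:2]):
    for z,rr in((P[2]-.1368,.023),(P[2]-.1368,.0185),(P[2]-.1998,.030)):
        q=proj(W,np.c_[c[0]+rr*np.cos(th),c[1]+rr*np.sin(th),np.full(73,z)]); print(q.min(0).round(1),q.max(0).round(1))
```

```text
cup [ 0.48410595 -0.03431149  0.22095312] off [ 0.00153205  0.00191348 -0.1368    ] ring [0.48322053 0.04289402 0.062     ] rel [-0.00088543  0.07720551 -0.15895312]
[209.9 262.9] [342.7 374.3]
[222.9 275.2] [329.7 364.7]
[218.4 188.7] [336.5 296.8]
[214.  257.6] [347.4 370.2]
[227. 270.] [334.4 360.5]
[221.2 184.9] [339.7 293.7]
```

>>> arm_command(commands=[{"xyz": [0, -0.04, 0], "dr": [0, 0, 0], "grip": 0}, {"xyz": [0, -0.0785, 0], "dr": [0, 0, 0], "grip": 0}, {"xyz": [0, -0.0785, 0], "dr": [0, 0, 0], "grip": 0}, {"xyz": [0, -0.0785, 0.025], "dr": [0, 0, 0], "grip": 0}, {"xyz": [0, -0.0785, 0.045], "dr": [0, 0, 0], "grip": 0}, {"xyz": [0, -0.0785, 0.045], "dr": [0, 0, 0], "grip": 0}, {"xyz": [0, -0.0785, 0.045], "dr": [0, 0, 0], "grip": 0}])

```text
time_s: 17.85
ee_pos: [0.483, 0.0423, 0.3133]
tcp_rot: [3.141, -0.001, -0.001]
contact_force: [0.8, -0.2, -3.1]
grip_width: 0.0453
```

Run:
```python
from m import *
from mv import *
s=env.sense(); print(s['time_s'],s['ee_pos'],s['tcp_rot'],s['contact_force'],s['grip_width'])
W=cam("wrist");w=vision.grab_frame("wrist");t=vision.grab_frame("side"); cv2.imwrite("pics/s11.png",np.hstack([up(t,235,299,215,305,5)[:,:],cv2.resize(w,(600,450))]))if 0 else cv2.imwrite("pics/s11.png",up(t,210,350,190,310));cv2.imwrite("pics/w11.png",w)
P=s['ee_pos'];th=np.linspace(0,2*np.pi,73)
print("ring hole pred",proj(W,[[.4825,.0425,.062]]))
```

```text
17.85 [0.48303422 0.04231632 0.31333054] [ 3.14149418e+00 -7.63020999e-04 -1.47197617e-03] [ 0.77581945 -0.1580422  -3.07436722] 0.045251554740116294
ring hole pred [[276.87640424 211.35099881]]
```

View pics/w11.png

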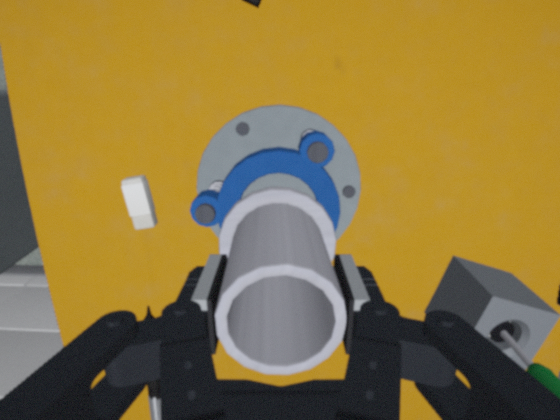

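View pics/s11.png

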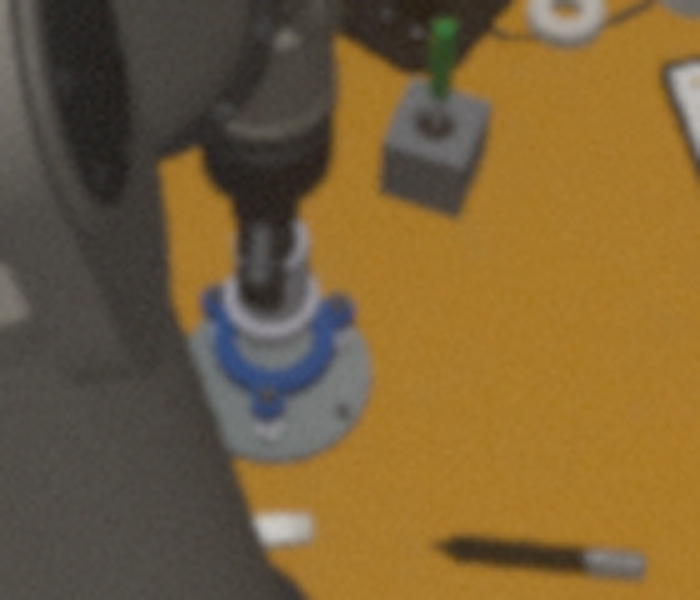

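Run:
```python
from m import *
S=cam("side")
print((proj(S,[[.483,.0423,.1135],[.4825,.0425,.062]])-[210,190])*5+2)
```

```text
[[271.58546133 287.91657239]
 [272.49411983 328.16006982]]
```

>>> arm_command(commands=[{"xyz": [-0.0005, 0.0005, 0.008], "dr": [0, 0, 0], "grip": 0}, {"xyz": [-0.0005, 0.0005, 0.016], "dr": [0, 0, 0], "grip": 0}, {"xyz": [-0.0005, 0.0005, 0.024], "dr": [0, 0, 0], "grip": 0}, {"xyz": [-0.0005, 0.0005, 0.032], "dr": [0, 0, 0], "grip": 0}, {"xyz": [-0.0005, 0.0005, 0.032], "dr": [0, 0, 0], "grip": 0}, {"xyz": [-0.0005, 0.0005, 0.032], "dr": [0, 0, 0], "grip": 0}])

```text
time_s: 18.7
ee_pos: [0.4822, 0.0425, 0.2807]
tcp_rot: [3.141, 0.0, -0.0]
contact_force: [-0.4, -0.0, -3.0]
grip_width: 0.0449
```

>>> arm_command(commands=[{"xyz": [0, 0, 0.005], "dr": [0, 0, 0], "grip": 0}, {"xyz": [0, 0, 0.01], "dr": [0, 0, 0], "grip": 0}, {"xyz": [0, 0, 0.01], "dr": [0, 0, 0], "grip": 0}, {"xyz": [0, 0, 0.01], "dr": [0, 0, 0], "grip": 0}], newtons=90)

```text
time_s: 19.2
ee_pos: [0.4821, 0.0426, 0.2707]
tcp_rot: [3.142, 0.0, -0.0]
contact_force: [0.7, -0.3, -2.1]
grip_width: 0.0448
```

>>> arm_command(commands=[{"xyz": [0, 0, 0.002], "dr": [0, 0, 0], "grip": 0}, {"xyz": [0, 0, 0.004], "dr": [0, 0, 0], "grip": 0}, {"xyz": [0, 0, 0.004], "dr": [0, 0, 0], "grip": 0}, {"xyz": [0, 0, 0.004], "dr": [0, 0, 0], "grip": 0}])

```text
time_s: 19.7
ee_pos: [0.4822, 0.0426, 0.2669]
tcp_rot: [-3.141, -0.0, -0.0]
contact_force: [-1.9, 0.1, 4.5]
grip_width: 0.0447
```

>>> arm_command(commands=[{"xyz": [0, 0, 0.002], "dr": [0, 0, 0], "grip": 0}, {"xyz": [0, 0, 0.004], "dr": [0, 0, 0], "grip": 0}, {"xyz": [0, 0, 0.006], "dr": [0, 0, 0], "grip": 0}, {"xyz": [0, 0, 0.008], "dr": [0, 0, 0], "grip": 0}, {"xyz": [0, 0, 0.008], "dr": [0, 0, 0], "grip": 0}, {"xyz": [0, 0, 0.008], "dr": [0, 0, 0], "grip": 0}, {"xyz": [0, 0, 0.008], "dr": [0, 0, 0], "grip": 0}])

```text
time_s: 20.58
ee_pos: [0.4822, 0.0426, 0.2592]
tcp_rot: [-3.141, -0.0, -0.0]
contact_force: [-4.3, -0.6, 10.3]
grip_width: 0.0447
```

Run:
```python
from m import *
from mv import *
f=[]
for i in range(6):
    s=env.sense(); f.append(s['contact_force'])
    if i==0: w=vision.grab_frame("wrist")
    elif i==1: t=vision.grab_frame("side")
    else: vision.grab_frame("top")
print(s['time_s'],s['ee_pos'],s['tcp_rot'],np.mean(f,0),np.array(f)[:,2],s['grip_width'])
cv2.imwrite("pics/s12.png",up(t,210,350,190,310));cv2.imwrite("pics/w12.png",w)
```

```text
20.825 [0.4822779  0.04256072 0.25921923] [-3.14096236e+00 -2.25648333e-04 -1.24289969e-04] [-3.93659419 -0.25908016 10.31957739] [10.33548016  9.81752804  9.67964692 11.54337462 10.44764203 10.09379258] 0.04460439406472142
```

View pics/w12.png

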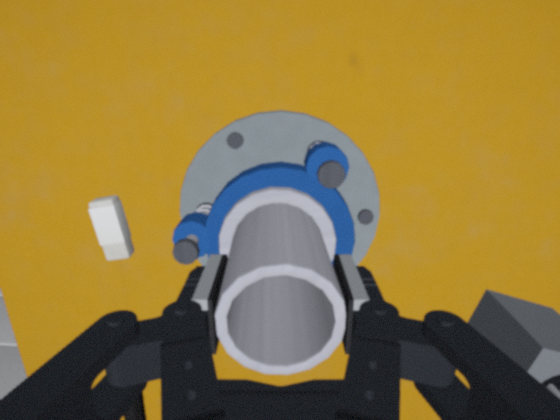

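View pics/s12.png

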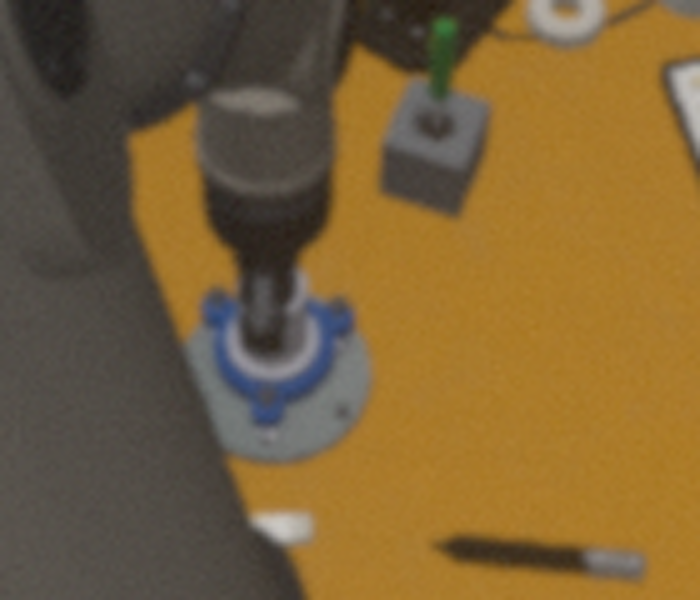

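The collar rests on the ring and looks centred: collar at x≈277, ring at x≈280 in the wrist view, about 1.5 mm apart. Posts stand proud of the sunken ears. The side view shows the brush upright in its stand. The push of about 10.3 N plus roughly 2.5 N of cup weight puts the ring about 10 mm down, so I'm handing in.

Run:
```python
from station import env,job
print(job.hand_in()); s=env.sense(); print(s['time_s'],s['ee_pos'],s['contact_force'],s['grip_width'])
```

```text
the job is handed in; nothing more can be done
None
the job is handed in; nothing more can be done
```

I scrubbed the cup with the brush (down, up, down again) and put the brush back in its stand. I then set the cup in the blue ring and handed in at about 21 s while still pressing it down. Hand-in reports no verdict, so I don't know whether it passed.

- **Ring depth:** the tool was about 10 mm below the point of first contact. The push read about 10.3 N, roughly 12.8 N with the cup's weight, which matches about 10 mm of travel. I worked the depth out from these two and did not measure it directly.
- **Cup:** the collar sits on the ring, about 1.5 mm off centre in the wrist picture. The grip was set to 90 N and the arm was still.
- **Brush:** it stands upright and let go in its stand. The handle end is where it was at the start, within 2 pixels.
- **Other things on the bench:** the arm never touched the steel ring, marker or eraser. They look unmoved in the pictures, but I did not measure their final positions.

**Readings that disagreed:**
- The side camera placed things about 4–5 mm nearer the robot than the other two, so I relied on the top and wrist views.
- The wrist view hinted that the held cup was tilted by about 0.02 rad, which is within the limit.
- A side force of about 4 N remained on the tool while pressing.
- I moved 40 mm the wrong way once while lining up the ring view; it touched nothing.

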